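# Unload a cast buckle from its mould

## Robot

A 7-joint arm with a two-finger parallel gripper is mounted at the origin on the work surface. World frame = base frame: x ahead of the robot, y to its left, z up, the work surface at z = 0. Lengths are in m, angles in rad, forces in N, time in s.
With the tool pointing down it reaches from about 0.4 to 0.85 m from the base axis. Payload 10.4 kg.
Tool frame: the origin (TCP) lies between the finger pads; the fingertips stand 19 mm ahead of it and the grasp point (between the pads) is the TCP (manip.tips_ahead is the distance from the TCP to the fingertips, in m); z points along the fingers, y is the line along which they close (so a half turn about z gives the same grasp; the last joint's range is limited). The gripper opens to 85 mm and grips with 20 to 120 N. Pads are 22 mm wide; open, the fingers measure 114 mm over their backs; the gripper's body (76 mm by 85 mm) begins 54 mm behind the grasp point. The pads swing forward as they close: fully open they stand 13 mm farther back than shut.
Start: joints at [-1.141, 0.332, -0.065, 1.46, 0.022, 1.35, -0.088], TCP at [0.273, 0.562, 0.25] pointing down, gripper open.
Joint ranges: [-2.6, 2.6], [-0.5, 2.12], [-1.47, 1.34], [0.16, 2.42], [-1.27, 4.41], [0.06, 2.06], [-2.6, 2.6]. Speed limits (rad/s): [2.22, 2.22, 2.79, 2.79, 3.14, 3.14, 3.14].

## Interface

Orientations are given as a unit quaternion [x, y, z, w].
In Python, from workcell import manip, viewer gives the robot as it stands.
- The arm moves only by the tool arm_command, never from a script. Its argument "series" is text: rows parted by semicolons, each of 5 numbers parted by spaces: the closure, from 0 (fully open) to 1 (shut), then the shift along the tool's x, y, z normalised to -1 to 1, where 1 is 0.4 m, then the turn about the tool's z normalised to -1 to 1, where 1 is 180 degrees. In form: jaw tx ty tz spin; .... A call has exactly 10 rows; each row shifts and turns the commanded pose from where the row before left it, along the tool's axes as they then stand; what a row does not reach is not made up. A row lasts 1/8 s, in which the tool goes at most 62.5 mm and 10.7 degrees, less where a joint would pass 70% of its speed; a pose out of reach is approached as far as the arm can. A call with a number of a shift or a turn outside -1 to 1 is refused whole. A call with a gripper value outside its range is refused whole. The fingers move at their own pace and stop on an object; "newtons" is the grip in N (left out, the last holds). Time passes only in rows, so rows that do not move let the fingers close, or fill a call up. It gives the time, the measured TCP pose, the force, the opening and the grip force at its end, in the units of the state.
- manip.get_obs(): the state, without advancing time (a new reading comes with each control period).
- viewer.camera(name): name is "scene" or "top" or "wrist"; returns a dict with "pixels" (400x640x3 uint8, red, green, blue), "intrinsics" (3x3 intrinsics, pixels), "extrinsics" (4x4, takes a point from world to camera coordinates). Camera axes: x right, y up, looking along -z (the intrinsics and any distortion apply to the point x, -y, -z); pixel columns grow to the right and rows downward; lengths in m; the calibration is good to about 2 mm. The wrist camera is an equidistant fisheye: a pixel r from the principal point sees the ray r / f radians off the axis. A picture is of the moment at which its call begins. There is no depth.
- manip.hand_in(): hands the job in; it is judged then, once.
The state is a dict: "clock": time; "joint_pos": joint angles; "joint_velocities": joint speeds; "tau": joint torques, N m; "position": TCP position; "ee_rot": TCP orientation; "ft_force": force on the tool from outside, world axes, zero at the start; "torque": the same for the moment, N m; "grip_width": opening from 0.0 (shut) to 1.0 (fully open); "grasp_force": force on a finger pad.
Only numpy, scipy, OpenCV 4.12 (cv2) and the standard library are available. Lean on these libraries where they do the work, as an engineer would, in place of code of your own. Each camera call takes 0.05 s, during which the arm holds its last target. There are 200 camera calls.

## Task

A brass buckle casting lies in the open steel mould, held down by the keeper arm of the black turn knob. Turn the knob clockwise (seen from above) until it clicks past its detent and the keeper stands clear, then lift the buckle out of the cavity by its sprue and set it down, without dropping it, flat and sprue up in the middle of the square steel bench block. Leave the knob open and do not disturb the other things on the bench.

Things in the scene. Friction and masses are not known exactly. Their poses are not given: they have to be found in the camera images.
- mould: fixed dark steel block, 90 (x) x 150 (y) x 30 mm high, z up; origin: centre of its underside. Open pocket 48 x 64 mm, 10 mm deep, centred at y = -34 mm; knob axis at y = +34 mm. Screw heads 4 mm high near its corners; beyond the knob, at y = +64 mm, a small detent housing, 9 mm high
- cavity (a point): centre of the floor of the mould's pocket, 20 mm above the mould's underside; axes as the mould's
- knob (a joint): angle of the knob, rad: 0 = keeper over the buckle, grows clockwise seen from above, stop at 1.2; the detent's crest is at 0.6, past it the detent carries the knob to 1.2. The torque needed is about 0.12 N m
- knob_grip (a point): point on the knob's upright axis, 62 mm above the mould's underside, inside the black bar to grip: 14 mm thick (x), 42 mm long (y), 40 to 74 mm above the mould's underside; under it a steel disc 36 mm across, 34 to 40 mm above the mould's underside. Axes turn with the knob; at joint 0 they are the mould's
- keeper_tip (a point): end of the steel keeper arm, 14 mm wide and 6 mm thick, that turns with the knob, 50 mm from its axis and in line with the black bar; at joint 0 it lies 2 mm above the end of the buckle's frame
- buckle: loose brass casting, about 0.16 kg: rectangular frame 44 (x) x 60 (y) x 12 mm with a bridge in the middle, on which stands the sprue: an upright block 12 (x) x 18 (y) mm, top 45 mm above the underside. Origin: centre of the underside, z up. Starts lying in the pocket, loose by about 2 mm all round, its y along the mould's
- sprue_top (a point): centre of the top of the sprue, 45 mm above the buckle's underside
- bench_block: fixed plain steel block 120 x 120 x 25 mm, origin at the centre of its underside
- file_a: file with wooden handle lying on the bench, bystander; 220 mm long along its x, 22 mm high, origin near where blade and handle meet
- file_b: like file_a, 240 mm long, bystander
- pliers: steel pliers lying flat, 165 mm long along x, 12 mm high, bystander; origin at the pivot
- glass_pot: small glass pot, 50 mm across and 50 mm high, bystander; origin at its underside
- tin: round metal tin, 72 mm across and 30 mm high, bystander; origin at its underside
- punch: dark wooden doming punch standing upright, 48 mm across and 62 mm high, bystander; origin at its underside
Things that resemble listed ones, but are neither listed nor needed, are in the scene too. Leave any pink look-alike of the mould alone.

How it is judged:
On the way, in this order (a step that is already met when the one before it is completed fails the run):
1. the knob has clicked past its detent (joint above 1.0 rad) while the buckle still lies in the cavity (value of joint knob above 1 rad and z of buckle in the frame of cavity below 0.006 m and horizontal distance between buckle and cavity below 0.01 m), for 0.2 s.
2. the buckle's underside is lifted above the mould's top (z of buckle in the frame of cavity above 0.0105 m), for 0.1 s.
At the end, for the whole second after the job is handed in: The buckle lies at rest and released, flat and sprue up (within 0.1 rad), on top of the bench block, its centre within 28 mm of the block's centre; the knob is past its detent (above 1.0 rad) (horizontal distance between buckle and bench_block below 0.028 m and z of buckle in the frame of bench_block between 0.022 and 0.029 m and angle between buckle's own z axis and vertical below 0.1 rad and linear speed of buckle below 0.02 m/s and value of joint knob above 1 rad); the robot touches nothing.
It fails at once if the buckle is dropped or thrown: it moves faster than 0.5 m/s with no finger on it (linear speed of buckle above 0.5 m/s and contact force between the fingers and buckle below 0.05 N).
It fails at once if one of the other things on the bench is moved by more than 25 mm (distance of any of file_a, file_b, pliers, glass_pot, tin, punch from where it was at the start of the episode above 0.025 m).
It also fails if it takes over 48 s, if anything falls off the work surface, if the arm or the gripper's body presses on something with over 40 N, if the wrist force passes 120 N, or if a joint passes its speed limit or range.

## Working session

There is one attempt and no reset: what is moved stays moved. The work goes in short steps, Python scripts to look and compute and a tool call to move; the robot and the scene stay as the last step left them, time stands still between calls to the robot, and variables do not carry over. Pictures are saved under pics/ and viewed, at most 10 in all, crops included, and the job is handed in when it is done.

Besides the shell and the picture viewer there is one more tool, called after "Emit:" as name(argument=value, ...), one argument or row to a line, values as JSON. arm_command: Moves the arm, as the interface text tells. Scaled input: -1 to 1 covers 0.4 m each way for a shift and 180 degrees each way for a turn. Its arguments: {"type":"object","properties":{"series":{"type":"string"},"newtons":{"type":"number"}},"required":["series"]}

```bash
mkdir -p pics; cat > h.py <<'E'
import numpy as np, cv2
from workcell import manip, viewer
def shot(n,f):
    c=viewer.camera(n); cv2.imwrite(f,c["pixels"][:,:,::-1]); np.savez(f[:-4],K=c["intrinsics"],E=c["extrinsics"]); return c
def hit(f,u,v,z):
    d=np.load(f[:-4]+".npz"); K,E=d["K"],d["E"]
    r=np.linalg.inv(K)@[u,v,1]; r=np.array([r[0],-r[1],-r[2]])
    R,t=E[:3,:3],E[:3,3]; o=-R.T@t; w=R.T@r
    return o+w*(z-o[2])/w[2]
E
python3 - <<'E'
from h import *
for n in("top","scene"):
    c=shot(n,f"pics/{n}0.png"); print(n,c["intrinsics"].tolist(),(-c["extrinsics"][:3,:3].T@c["extrinsics"][:3,3]).round(3))
o=manip.get_obs();print(o)
E
```

```text
top [[361.5395397717856, 0.0, 312.95136134497915], [0.0, 361.5395397717856, 198.4636602904924], [0.0, 0.0, 1.0]] [0.412 0.006 1.181]
scene [[415.17635112794915, 0.0, 320.79522880905733], [0.0, 415.17635112794915, 197.74654123760698], [0.0, 0.0, 1.0]] [1.182 0.191 0.875]
{'clock': 0.1, 'joint_pos': array([-1.14060474,  0.33282743, -0.06472953,  1.4608495 ,  0.02157257,
        1.34990766, -0.0885027 ]), 'joint_velocities': array([ 0.00042721, -0.00233768, -0.00071271, -0.00104304,  0.0001414 ,
        0.00056423,  0.00077946]), 'tau': array([ 1.25736711e-03, -6.26742411e+01,  4.93122381e-02, -3.92432463e+01,
        1.64679671e-02,  7.16557464e-03, -3.86676973e-06]), 'position': array([0.27326493, 0.56174761, 0.24958757]), 'ee_rot': array([ 2.24448075e-01,  9.74485834e-01, -6.34804088e-04, -1.34932702e-04]), 'ft_force': array([-0.8329895 ,  0.76263907,  0.46410056]), 'torque': array([0.02660955, 0.01842503, 0.01271921]), 'grasp_force': 0.0, 'grip_width': 1.0010660584747828}
```

View pics/top0.png

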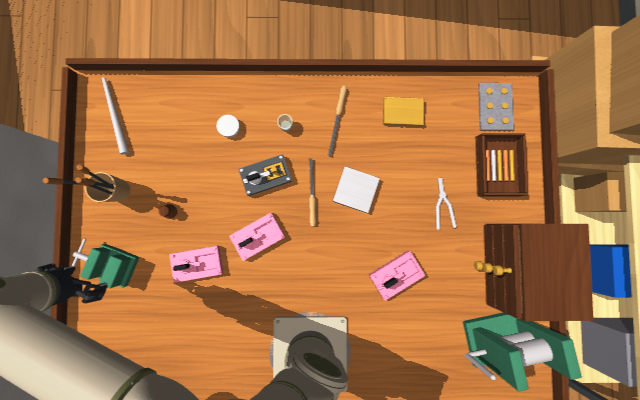

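View pics/scene0.png

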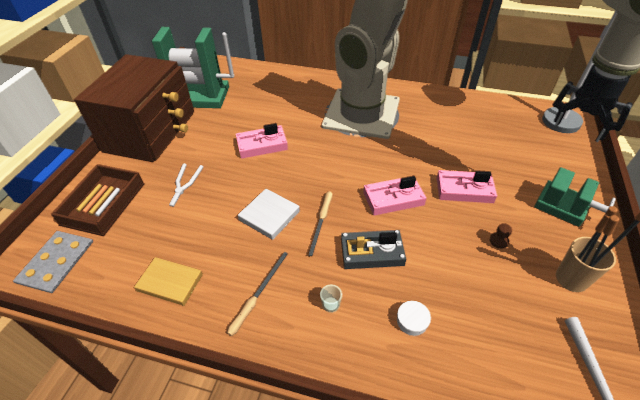

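The top picture shows the dark mould at about (266,175), the bench block at (357,190), and a file between them at (313,190). In the scene picture the mould is at (374,249) and the block at (269,213). I'll enlarge both.

```bash
python3 - <<'E'
import cv2
a=cv2.imread("pics/top0.png")[145:225,230:390]; cv2.imwrite("pics/topc.png",cv2.resize(a,None,fx=5,fy=5,interpolation=cv2.INTER_CUBIC))
b=cv2.imread("pics/scene0.png")[180:280,230:420]; cv2.imwrite("pics/scenec.png",cv2.resize(b,None,fx=4,fy=4,interpolation=cv2.INTER_CUBIC))
E
```

```text
(no output)
```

View pics/topc.png

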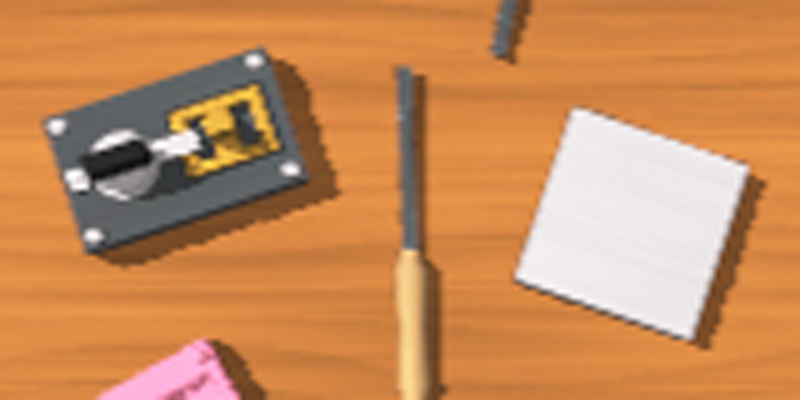

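View pics/scenec.png

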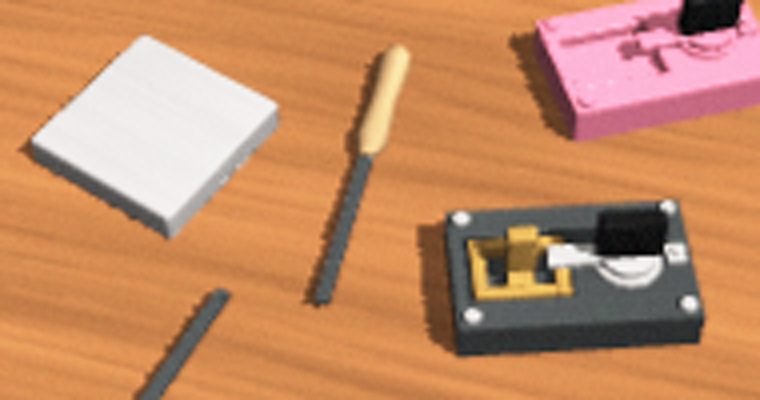

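Top crop: mould top corners at (44,122), (263,50), (306,180), (88,252); the knob is at the left end and the buckle at the right. Block top corners at (574,108), (749,165), (692,340), (516,281). Scene crop: mould top corners at (446,213), (677,200), (703,315), (458,330); block at (147,37), (278,108), (170,222), (34,143).

```bash
python3 - <<'E'
from h import *
T=lambda P,z:np.array([hit("pics/top0.png",230+(u+.5)/5-.5,145+(v+.5)/5-.5,z) for u,v in P])
S=lambda P,z:np.array([hit("pics/scene0.png",230+(u+.5)/4-.5,180+(v+.5)/4-.5,z) for u,v in P])
def rep(n,Q):
    e=np.roll(Q,-1,0)-Q; print(n,Q.mean(0).round(4),np.linalg.norm(e,axis=1).round(3),np.degrees(np.arctan2(e[:,1],e[:,0])).round(1))
rep("mouldT",T([(44,122),(263,50),(306,180),(88,252)],.03))
rep("screwT",T([(56,127),(254,61),(290,170),(93,236)],.034))
rep("blockT",T([(574,108),(749,165),(692,340),(516,281)],.025))
rep("mouldS",S([(446,213),(677,200),(703,315),(458,330)],.03))
rep("screwS",S([(460,218),(667,207),(689,303),(473,316)],.034))
rep("blockS",S([(147,37),(278,108),(170,222),(34,143)],.025))
print("sprue top S",S([(523,230)],.065), "bar top mid S",S([(632,211)],.074),"bar top T",T([(114,158)],.074),"sprueT",T([(232,133)],.065))
o=manip.get_obs()
from scipy.spatial.transform import Rotation as R
print(R.from_quat(o["ee_rot"]).as_matrix().round(3))
E
```

```text
mouldT [0.5664 0.1453 0.03  ] [0.147 0.089 0.146 0.088] [ -71.5 -161.7  108.4   19.1]
screwT [0.5674 0.1461 0.034 ] [0.133 0.074 0.132 0.074] [ -71.3 -161.7  108.6   19.2]
blockT [ 0.5201 -0.1482  0.025 ] [0.119 0.119 0.119 0.118] [-108.2  161.3   71.4  -18.8]
mouldS [0.568  0.1427 0.03  ] [0.148 0.088 0.149 0.088] [ 109.    18.5  -70.8 -161.7]
screwS [0.5685 0.1433 0.034 ] [0.132 0.073 0.131 0.074] [ 108.8   18.9  -70.8 -160.6]
blockS [ 0.525  -0.1468  0.025 ] [0.116 0.116 0.117 0.117] [  70.2  -18.9 -109.2  160.8]
sprue top S [[0.57710718 0.11217184 0.065     ]] bar top mid S [[0.55284215 0.17355798 0.074     ]] bar top T [[0.55596629 0.177664   0.074     ]] sprueT [[0.5727686  0.10603335 0.065     ]]
[[-0.899  0.437 -0.001]
 [ 0.437  0.899 -0.001]
 [-0.    -0.001 -1.   ]]
```

Emit:
arm_command(
  series="0 -0.106 -0.056 0 0; 0 -0.106 -0.056 0 0; 0 -0.106 -0.056 0 0; 0 -0.106 -0.056 0 0; 0 -0.106 -0.056 0 0; 0 -0.106 -0.056 0 0; 0 -0.106 -0.056 0 0; 0 -0.106 -0.056 0 0; 0 -0.106 -0.056 0 0; 0 -0.106 -0.056 0 0",
  newtons=60,
)

```text
clock: 1.35
position: [0.5573, 0.1738, 0.25]
ee_rot: [0.224, 0.974, -0.0, -0.0]
ft_force: [0.6, 0.1, 0.3]
grip_width: 1.002
grasp_force: 0.0
```

Emit:
arm_command(
  series="0 0 0 0.05 0.05; 0 0 0 0.05 0.05; 0 0 0 0.05 0.05; 0 0 0 0.05 0.05; 0 0 0 0 0.053; 0 0 0 0 0; 0 0 0 0 0; 0 0 0 0 0; 0 0 0 0 0; 0 0 0 0 0",
)

```text
clock: 2.6
position: [0.5567, 0.1751, 0.1704]
ee_rot: [0.584, 0.812, 0.0, -0.0]
ft_force: [0.2, -0.1, -0.1]
grip_width: 0.997
grasp_force: 0.0
```

```bash
cat >> h.py <<'E'
from scipy.spatial.transform import Rotation as Ro
def go(x,y,z,yaw):
    o=manip.get_obs(); M=Ro.from_quat(o["ee_rot"]).as_matrix(); p=o["position"]
    d=M.T@(np.array([x,y,z])-p)/.4
    cur=np.degrees(np.arctan2(M[1,1],M[0,1]))
    print("t",o["clock"],"p",p.round(4),"yaw_y",cur.round(2),"tilt",M[:,2].round(3),"units",d.round(4),"spin",round(((cur-yaw+180)%360-180)/180,4),"j",o["joint_pos"].round(2),"F",o["ft_force"].round(1),"grip",o["grip_width"],o["grasp_force"])
E
python3 - <<'E'
from h import *
go(.5562,.1765,.064,18.6)
c=shot("wrist","pics/w1.png");print(c["intrinsics"].tolist(),c["extrinsics"].round(4).tolist())
shot("scene","pics/s1.png")
a=cv2.imread("pics/w1.png");b=cv2.imread("pics/s1.png")[150:300,300:500]
cv2.imwrite("pics/m1.png",np.vstack([cv2.resize(a,(480,300)),cv2.resize(b,(400,300))[:, :].copy() if 0 else cv2.copyMakeBorder(cv2.resize(b,(400,300)),0,0,0,80,0)]))
E
```

```text
t 2.6 p [0.5567 0.1751 0.1704] yaw_y 18.54 tilt [ 0.  0. -1.] units [ 3.700e-03 -1.000e-04  2.659e-01] spin -0.0003 j [-0.65  0.3   0.32  1.69 -0.1   1.16  0.02] F [ 0.2 -0.1 -0.1] grip 0.9971544456696325 0.0
[[309.70691628693146, 0.0, 319.5623639083212], [0.0, 309.70691628693146, 196.79918787670843], [0.0, 0.0, 1.0]] [[0.9482, 0.3176, 0.0006, -0.584], [-0.3033, 0.906, -0.2952, 0.0249], [-0.0944, 0.2797, 0.9554, -0.2992], [0.0, 0.0, 0.0, 1.0]]
```

View pics/w1.png

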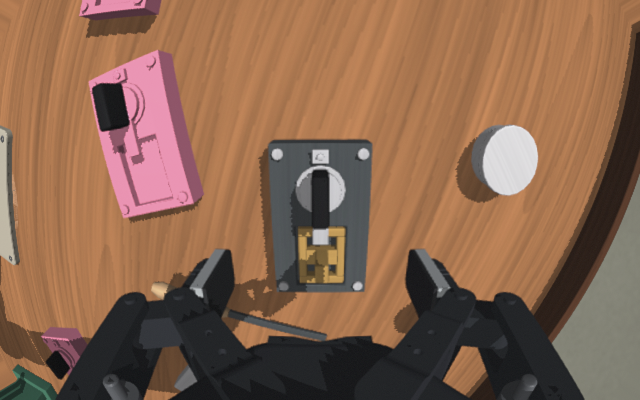

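The wrist view shows the mould upright and centred: screw heads at (277,154), (363,154), (283,286) and (357,286), the disc's centre at about (320,190), and the tin off to the right at (505,160). I'll check the screw positions through the fisheye model.

```bash
cat >> h.py <<'E'
def whit(f,u,v,z):
    d=np.load(f[:-4]+".npz"); K,E=d["K"],d["E"]
    q=cv2.fisheye.undistortPoints(np.array([[[u,v]]],float),K,np.zeros(4))[0,0]
    r=np.array([q[0],-q[1],-1]); R,t=E[:3,:3],E[:3,3]; o=-R.T@t; w=R.T@r
    return o+w*(z-o[2])/w[2]
E
python3 - <<'E'
from h import *
P=np.array([whit("pics/w1.png",u,v,.034) for u,v in [(277,154),(363,154),(357,286),(283,286)]]);e=np.roll(P,-1,0)-P
print(P.mean(0),np.linalg.norm(e,axis=1),np.degrees(np.arctan2(e[:,1],e[:,0])))
print("disc",whit("pics/w1.png",320,190,.04))
E
```

```text
[0.56788751 0.14466719 0.034     ] [0.07324455 0.13141033 0.07389451 0.13135202] [  18.52063132  -71.31124179 -161.52434824  108.40533151]
disc [0.55658589 0.17826768 0.04      ]
```

Emit:
arm_command(
  series="0 0.004 0 0.066 0; 0 0 0 0.08 0; 0 0 0 0.06 0; 0 0 0 0.04 0; 0 0 0 0.02 0; 0 0 0 0 0; 0.6 0 0 0 0; 1 0 0 0 0; 1 0 0 0 0; 1 0 0 0 0",
  newtons=60,
)

```text
clock: 3.95
position: [0.5566, 0.1768, 0.0643]
ee_rot: [0.584, 0.812, 0.0, 0.0]
ft_force: [4.5, 1.2, 8.2]
grip_width: 0.157
grasp_force: 61.9
```

Emit:
arm_command(
  series="1 0 0 0 0; 1 0 0 0 0; 1 0 0 0 0; 1 0 0 0 0; 1 0 0 0 0; 1 0 0 0 0; 1 0 0 0 0; 1 0 0 0 0; 1 0 0 0 0; 1 0 0 0 0",
)

```text
clock: 5.2
position: [0.5566, 0.1768, 0.0643]
ee_rot: [0.584, 0.812, 0.0, 0.0]
ft_force: [1.9, 0.4, 6.2]
grip_width: 0.151
grasp_force: 60.2
```

Emit:
arm_command(
  series="1 0 0 0 0.037; 1 0 0 0 0.037; 1 0 0 0 0.037; 1 0 0 0 0.037; 1 0 0 0 0.037; 1 0 0 0 0.037; 1 0 0 0 0.037; 1 0 0 0 0.037; 1 0 0 0 0.037; 1 0 0 0 0.037",
)

```text
clock: 6.45
position: [0.557, 0.1768, 0.0643]
ee_rot: [0.935, 0.356, 0.001, 0.0]
ft_force: [3.7, 0.4, 3.5]
grip_width: 0.152
grasp_force: 60.0
```

```bash
python3 - <<'E'
from h import *
go(.5568,.1767,.064,18.5-68.75)
print(manip.get_obs()["torque"])
E
```

```text
t 6.45 p [0.557  0.1768 0.0643] yaw_y -48.31 tilt [ 0.002  0.    -1.   ] units [-0.0004 -0.0002  0.0008] spin 0.0108 j [-0.82  0.46  0.53  1.79 -0.27  0.97 -1.02] F [3.7 0.4 3.5] grip 0.1515001413294935 59.954384565353394
[ 0.17969086 -0.73756354  0.03594158]
```

Emit:
arm_command(
  series="0.5 0 0 0 0; 0.4 0 0 0 0; 0.4 0 0 0 0; 0.4 0 0 0 0; 0.4 0 0 -0.04 0; 0.4 0 0 -0.08 0; 0.4 0 0 -0.08 0; 0.4 0 0 -0.06 -0.057; 0.4 0 0 0 -0.057; 0.4 0 0 0 -0.057",
)

```text
clock: 7.7
position: [0.5565, 0.1766, 0.1696]
ee_rot: [0.804, 0.595, 0.001, 0.0]
ft_force: [-0.4, -0.7, 0.6]
grip_width: 0.595
grasp_force: 0.0
```

Emit:
arm_command(
  series="0.4 0 0 0 -0.057; 0.4 0 0 0 -0.057; 0.4 0 0 0 -0.057; 0.4 0 0 0 -0.028; 0.4 -0.06 0 0 0; 0.4 -0.07 0 0 0; 0.4 -0.04 0 0 0; 0.4 0 0 0 0; 0.4 0 0 0 0; 0.4 0 0 0 0",
)

```text
clock: 8.95
position: [0.5775, 0.1134, 0.1679]
ee_rot: [0.583, 0.812, 0.0, -0.0]
ft_force: [0.3, -0.3, 0.2]
grip_width: 0.595
grasp_force: 0.0
```

```bash
python3 - <<'E'
from h import *
go(.5784,.1123,.056,18.5)
c=shot("wrist","pics/w2.png")
a=cv2.imread("pics/w2.png")[100:340,170:490]
cv2.imwrite("pics/w2c.png",cv2.resize(a,None,fx=2.5,fy=2.5,interpolation=cv2.INTER_CUBIC))
E
```

```text
t 8.95 p [0.5775 0.1134 0.1679] yaw_y 18.61 tilt [-0.  0. -1.] units [-0.0036  0.0013  0.2797] spin 0.0006 j [-0.62  0.32  0.42  1.69 -0.14  1.16  0.17] F [ 0.3 -0.3  0.2] grip 0.5954938550860117 0.0
```

View pics/w2c.png

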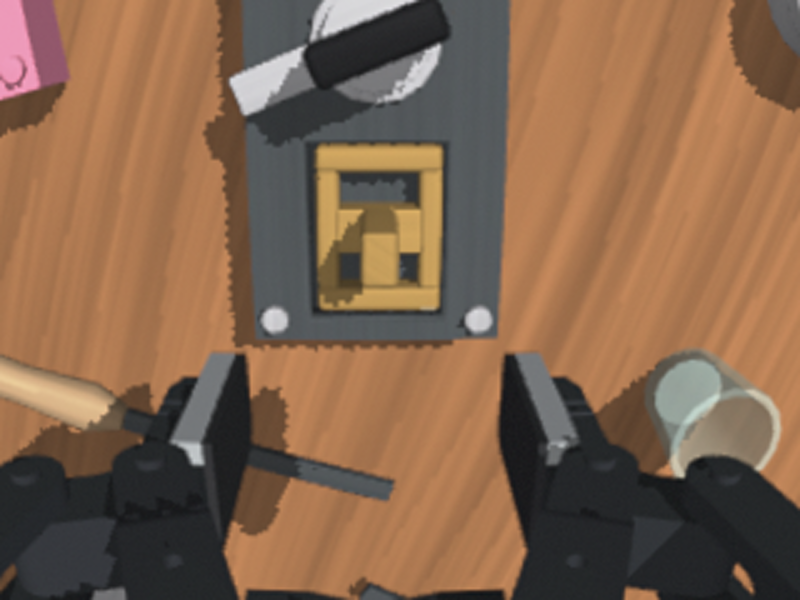

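The keeper stands clear, pointing left, and the buckle lies in the pocket. The sprue's top face is centred at crop (380,260), which is pixel (322,204).

```bash
python3 - <<'E'
from h import *
f="pics/w2.png"
g=lambda u,v,z:whit(f,170+u/2.5-.3,100+v/2.5-.3,z)
p=g(380,260,.065);print("sprue",p); print("frame",sum(g(u,v,.032) for u,v in[(316,145),(443,145),(441,310),(319,310)])/4)
go(p[0],p[1],.056,18.5)
E
```

```text
sprue [0.57948164 0.11408243 0.065     ]
frame [0.57963355 0.11415032 0.032     ]
t 9.0 p [0.5775 0.1132 0.1679] yaw_y 18.6 tilt [-0.  0. -1.] units [0.0004 0.0053 0.2797] spin 0.0006 j [-0.62  0.32  0.42  1.69 -0.14  1.16  0.17] F [ 0.1  0.3 -0.7] grip 0.6018628280506353 0.0
```

Emit:
arm_command(
  series="0.4 0 0.005 0.06 0; 0.4 0 0 0.08 0; 0.4 0 0 0.07 0; 0.4 0 0 0.05 0; 0.4 0 0 0.02 0; 0.4 0 0 0 0; 0.7 0 0 0 0; 1 0 0 0 0; 1 0 0 0 0; 1 0 0 0 0",
  newtons=60,
)

```text
clock: 10.25
position: [0.5803, 0.113, 0.0568]
ee_rot: [0.584, 0.812, 0.001, 0.0]
ft_force: [-0.7, 0.6, 5.8]
grip_width: 0.129
grasp_force: 59.4
```

Emit:
arm_command(
  series="1 0 0 0 0; 1 0 0 0 0; 1 0 0 -0.01 0; 1 0 0 -0.02 0; 1 0 0 -0.02 0; 1 0 0 -0.03 0; 1 0 0 -0.04 0; 1 0 0 -0.05 0; 1 0 0 -0.05 0; 1 0 0 -0.03 0",
)

```text
clock: 11.5
position: [0.5802, 0.1129, 0.1578]
ee_rot: [0.584, 0.812, 0.001, 0.0]
ft_force: [0.0, -0.0, -1.1]
grip_width: 0.131
grasp_force: 58.5
```

```bash
python3 - <<'E'
from h import *
go(.5225,-.1475,.157,18.5)
c=shot("wrist","pics/w3.png");shot("scene","pics/s3.png")
a=cv2.imread("pics/w3.png");b=cv2.imread("pics/s3.png")[130:290,280:480]
cv2.imwrite("pics/m3.png",np.hstack([cv2.resize(a,(400,250)),cv2.resize(b,(312,250))]))
E
```

```text
t 11.5 p [0.5802 0.1129 0.1578] yaw_y 18.51 tilt [ 0.002  0.001 -1.   ] units [-0.5714 -0.3434  0.0012] spin 0.0001 j [-0.62  0.34  0.42  1.69 -0.15  1.14  0.17] F [ 0.  -0.  -1.1] grip 0.1314776260788257 58.46344292163849
```

View pics/m3.png

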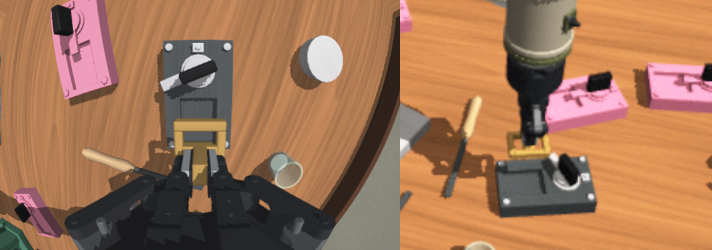

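The buckle hangs level from the sprue at about (200,130) in the left half, the pocket is empty and the knob is open. I'll carry it over the file to the block.

Emit:
arm_command(
  series="1 -0.023 -0.014 0 0; 1 -0.046 -0.027 0 0; 1 -0.069 -0.041 0 0; 1 -0.08 -0.048 0 0; 1 -0.08 -0.048 0 0; 1 -0.08 -0.048 0 0; 1 -0.069 -0.041 0 0; 1 -0.057 -0.034 0 0; 1 -0.046 -0.027 0 0; 1 -0.023 -0.014 0 0",
)

```text
clock: 12.85
position: [0.5213, -0.1505, 0.1555]
ee_rot: [0.585, 0.811, -0.0, -0.0]
ft_force: [0.3, 0.6, -1.6]
grip_width: 0.13
grasp_force: 58.5
```

Emit:
arm_command(
  series="1 0 0 0 0; 1 0 0 0.02 0; 1 0 0 0.04 0; 1 0 0 0.05 0; 1 0 0 0.05 0; 1 0 0 0.04 0; 1 0 0 0.02 0; 1 0 0 0.01 0; 1 0 0 0 0; 1 0 0 0 0",
)

```text
clock: 14.1
position: [0.5231, -0.1481, 0.0644]
ee_rot: [0.584, 0.812, 0.0, 0.0]
ft_force: [0.2, -0.3, -1.7]
grip_width: 0.131
grasp_force: 58.5
```

```bash
python3 - <<'E'
from h import *
go(.5225,-.1475,.0618,18.5)
c=shot("wrist","pics/w4.png");shot("scene","pics/s4.png")
a=cv2.imread("pics/w4.png");b=cv2.imread("pics/s4.png")[150:270,200:350]
cv2.imwrite("pics/m4.png",np.hstack([cv2.resize(a,(480,300)),cv2.resize(b,(312,300))]))
E
```

```text
t 14.1 p [ 0.5231 -0.1481  0.0644] yaw_y 18.51 tilt [ 0.001  0.    -1.   ] units [ 0.0018 -0.001   0.0065] spin 0.0001 j [-0.26  0.37  0.53  1.9  -0.23  0.93  0.7 ] F [ 0.2 -0.3 -1.7] grip 0.13056112802628886 58.459795117378235
```

View pics/m4.png

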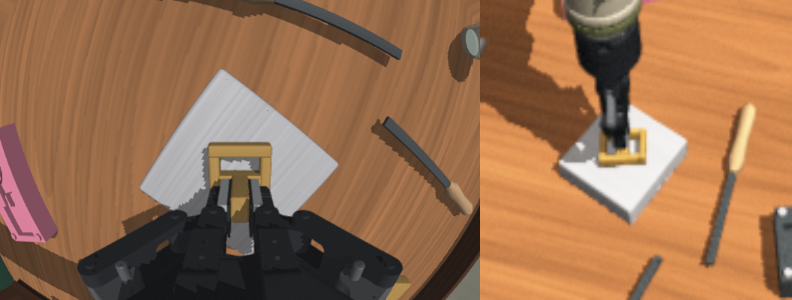

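The buckle is level, just above the middle of the block, with no contact yet. I'll lower it slowly.

Emit:
arm_command(
  series="1 0 0 0.002 0; 1 0 0 0.002 0; 1 0 0 0.001 0; 1 0 0 0.001 0; 1 0 0 0.001 0; 1 0 0 0 0; 1 0 0 0 0; 1 0 0 0 0; 1 0 0 0 0; 1 0 0 0 0",
)

```text
clock: 15.45
position: [0.5227, -0.1479, 0.0618]
ee_rot: [0.584, 0.812, 0.0, -0.0]
ft_force: [-4.9, 1.2, 9.5]
grip_width: 0.129
grasp_force: 60.3
```

Emit:
arm_command(
  series="0.8 0 0 0 0; 0.7 0 0 0 0; 0.6 0 0 0 0; 0.5 0 0 0 0; 0.5 0 0 0 0; 0.5 0 0 -0.02 0; 0.5 0 0 -0.05 0; 0.5 0 0 -0.08 0; 0.5 0 0 -0.1 0; 0.5 0 0 -0.1 0",
)

```text
clock: 16.7
position: [0.5226, -0.1481, 0.2029]
ee_rot: [0.584, 0.812, 0.0, 0.0]
ft_force: [0.3, -0.3, -0.1]
grip_width: 0.501
grasp_force: 0.0
```

Emit:
arm_command(
  series="0.5 0 0 0 0; 0.5 0 0 0 0; 0.5 0 0 0 0; 0.5 0 0 0 0; 0.5 0 0 0 0; 0.5 0 0 0 0; 0.5 0 0 0 0; 0.5 0 0 0 0; 0.5 0 0 0 0; 0.5 0 0 0 0",
)

```text
clock: 17.95
position: [0.5228, -0.148, 0.2011]
ee_rot: [0.584, 0.812, 0.0, 0.0]
ft_force: [-0.0, -0.2, 0.2]
grip_width: 0.501
grasp_force: 0.0
```

```bash
python3 - <<'E'
from h import *
go(.5225,-.1475,.0618,18.5)
shot("wrist","pics/w5.png");shot("scene","pics/s5.png")
a=cv2.imread("pics/w5.png");b=cv2.imread("pics/s5.png")[150:290,200:440]
cv2.imwrite("pics/m5.png",np.vstack([cv2.resize(a,(480,300)),cv2.resize(b,(480,280))]))
E
```

```text
t 17.95 p [ 0.5228 -0.148   0.2011] yaw_y 18.52 tilt [ 0.  0. -1.] units [ 1.400e-03 -2.000e-04  3.483e-01] spin 0.0001 j [-0.32  0.2   0.58  1.77 -0.12  1.2   0.62] F [-0.  -0.2  0.2] grip 0.5011284665081751 0.0
```

View pics/m5.png

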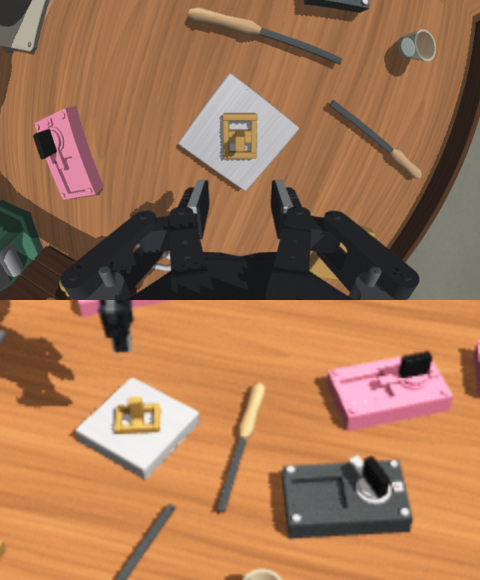

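The buckle lies flat, sprue up, in the middle of the block at (238,135). The gripper is clear and the knob is open.

```bash
python3 -c "
from workcell import manip
print(manip.hand_in())"
```

```text
the job is handed in; nothing more can be done
None
```

I turned the knob past its detent and left it open, set the buckle flat and sprue up in the middle of the bench block, and handed the job in at about 18 s; no verdict came back.

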